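# Unlatch and slide open the model-kit case

## Robot

A 6-joint arm with a two-finger parallel gripper is mounted at the origin on the work surface. World frame = base frame: x ahead of the robot, y to its left, z up, the work surface at z = 0. Lengths are in m, angles in rad, forces in N, time in s.
With the tool pointing down it reaches from about 0.275 to 0.85 m from the base axis. Payload 5.2 kg.
Tool frame: the origin (TCP) lies at the very end of the fingers, on their centre line; the grasp point (between the pads) lies 19 mm behind it; y points along the fingers, z is the direction in which the jaws open and shut, and the axes are right-handed (so a half turn about y gives the same grasp; the last joint's range is limited). The gripper opens to 85 mm and grips with 20 to 120 N. Pads are 22 mm wide; open, the fingers measure 114 mm over their backs; the gripper's body (76 mm by 85 mm) begins 54 mm behind the grasp point. The pads swing forward as they close: fully open they stand 13 mm farther back than shut.
Start: joints at [-1.423, 0.259, 1.535, -0, 1.348, -0.203], TCP at [0.189, -0.517, 0.231] pointing down, gripper open.
Joint ranges: [-3.14, 3.14], [-0.91, 2.08], [0.19, 2.58], [-1.22, 4.36], [0.22, 2.71], [-3.12, 3.12]. Speed limits (rad/s): [2.57, 2.57, 3.14, 3.14, 3.14, 3.14].

## Interface

Orientations are given as a unit quaternion [w, x, y, z].
In Python, from plant import r, optics, workorder gives the robot as it stands. The module is installed in compiled form; this text tells all that it offers.
- The arm moves only by the tool servo_tool, never from a script. Its argument "plan" is text: rows parted by semicolons, each of 7 numbers parted by spaces: the turn, a rotation vector about the tool's x, y, z in rad, then the shift along the tool's x, y, z in mm, then the finger opening in mm, from 0 to 85.4. In form: rx ry rz x y z grip; .... A call has 1 to 12 rows; each row shifts and turns the commanded pose from where the row before left it, along the tool's axes as they then stand; what a row does not reach is not made up. A row lasts 1/10 s, in which the tool goes at most 50 mm and 8.59 degrees, less where a joint would pass 70% of its speed; a pose out of reach is approached as far as the arm can. A call is refused whole if a number of a shift passes 50 or a number of a turn 0.15, either way. A call with a gripper value outside its range is refused whole. The fingers move at their own pace and stop on an object; "force" is the grip in N (left out, the last holds). Time passes only in rows, so rows that do not move let the fingers close. It gives the time, the measured TCP pose, the force and the opening at its end, in the units of the state.
- r.state(): the state, without advancing time (a new reading comes with each control period).
- optics.snapshot(name): name is "side" or "top"; returns the picture (400x640x3 uint8, red, green, blue); there is no depth.
- optics.camera_params(name): a dict with "intrinsics" (3x3 intrinsics, pixels), "extrinsics" (4x4, takes a point from world to camera coordinates). Camera axes: x right, y down, z forward; pixel columns grow to the right and rows downward; lengths in m; the calibration is good to about 2 mm. A picture is of the moment at which its call begins. camera_params takes no time and is no camera call.
- workorder.finish_job(): hands the job in, once; it reports no verdict.
The state is a dict: "time_s": time; "qpos": joint angles; "dq": joint speeds; "effort": joint torques, N m; "ee_pos": TCP position; "ee_rot": TCP orientation; "wrist_force": force on the tool from outside, world axes, zero at the start; "ft_torque": the same for the moment, N m; "grip_width": finger opening in m.
Only numpy, scipy, OpenCV 4.12 (cv2) and the standard library are available. Lean on these libraries where they do the work, as an engineer would, in place of code of your own. Each camera call takes 0.05 s, during which the arm holds its last target. There are 200 camera calls.

## Task

Open the molecular-model kit case without grasping anything: press the steel snap tab fully down with the fingertips while the cover is still on its seat, then gently push the cover by its ridge along the rails, off its seat, until it rests up against the far end stop. Do not pinch or lift the cover, leave everything else on the bench where it stands, and finish clear of everything.

Things in the scene. Friction and masses are not known exactly. Their poses are not given: they have to be found in the camera images.
- kit_case: fixed grey model-kit case, 136 mm (its x) by 246 mm (its y), 48 mm tall; origin on the table under the case, about mid-length. Its -y half is the seat, an atom compartment closed by the cover; its +y half is a sunken deck, floor 22 mm above the table, with the snap tab. Side walls, rear stop and end stop are all 48 mm high. The cover slides along the case's y axis
- rail_mid (a point): middle of the case between its two side ledges, at ledge height (36 mm above the table). The ledges run the whole length and carry the cover by its side edges; lips above them (tops 48 mm high, 108 mm apart) overhang the edges so that it can only slide along y
- end_stop (a point): middle of the top edge of the end stop's inner face, 48 mm above the table, at the case's y = +115 mm. The cover's origin is 55 mm short of this face when it touches
- cover: loose light-grey flat cover, 120 mm (x) by 110 mm (y, the sliding direction) by 5 mm, about 130 g; origin at the centre of its underside, axes parallel to the case's. On its seat its origin is at about y = -60 mm of the case, 36 mm above the table; against the end stop it is at y = +60 mm. With the tab down it slides easily (under 3 N)
- cover_ridge (a point): middle of the top edge of the cover's finger ridge: 60 mm long (x), 8 mm thick (y), standing 20 mm above the flat top, its top 61 mm above the table, 15 mm to the -y side of the cover's centre. Pushing its -y face towards +y slides the cover; 36 mm of flat cover lies behind that face
- tab_top (a point): centre of the steel snap tab's top face, moving with it: 36 mm (x) by 38 mm (y), unpressed 44 mm above the table, 8 mm above the ledges. It stands in the deck just ahead of the cover's +y edge and blocks it (at the case's y = +17 mm, x anywhere within 15 mm of the middle)
- snap_tab (a joint): downward travel of the snap tab in m: 0 = up, 0.012 = fully pressed in (its top 4 mm below the cover's underside). It moves straight down against about 3 N, stops hard at 0.012 and does not spring back: it stays where it is pushed. From about 0.0085 on the cover passes over it
- molecule_near: loose ball-and-stick molecule, black centre ball and four white balls, about 80 mm across, 52 mm tall, standing beside the case on its -x side; origin under its centre
- molecule_far: loose ball-and-stick molecule, red centre ball and four white balls, about 80 mm across, 52 mm tall, standing beside the case on its +x side; origin under its centre
- marker: loose flat-sided marker pen, 130 x 13 x 13 mm, lying beside the case on its +x side; origin under its middle, length along its y
- cup_a: loose white cup, 72 mm across, 85 mm tall; origin at the centre of its foot
- cup_b: loose white cup, the same as the other: 72 mm across, 85 mm tall; origin at the centre of its foot
- reagent_bottle: loose white plastic bottle, 60 mm across, 130 mm tall; origin at the centre of its foot
- link_tray: loose small grey open tray, 90 x 120 x 30 mm; origin under its centre
Mind the look-alikes: they are no part of the job. What is shaped like the cover but orange is not meant.

How it is judged:
On the way, in this order (a step that is already met when the one before it is completed fails the run):
1. the snap tab is pressed in while the cover is still on its seat (value of joint snap_tab above 0.0095 m and y of cover in the frame of kit_case below -0.045 m), for 0.1 s.
2. the cover is pushed off its seat to the far end (y of cover in the frame of kit_case above 0.048 m), for 0.1 s.
At the end, for the whole second after the job is handed in: The tab is still pressed in, and the cover lies flat and at rest on the rails at the end-stop end, within 12 mm of touching the end stop (y of cover in the frame of kit_case above 0.048 m and value of joint snap_tab above 0.0085 m and z of cover in the frame of kit_case between 0.033 and 0.039 m and angle between cover's own z axis and vertical below 0.06 rad and linear speed of cover below 0.01 m/s).
It fails at once if the cover is lifted or tipped out of its rails (z of cover in the frame of kit_case above 0.042 m or angle between cover's own z axis and vertical above 0.12 rad).
It fails at once if the cover is pinched or forced (more than 40 N from the fingers) (contact force between the fingers and cover above 40 N).
It fails at once if a bystander is moved by more than 20 mm (distance of any of molecule_near, molecule_far, marker, cup_a, cup_b, reagent_bottle, link_tray from where it was at the start of the episode above 0.02 m).
It also fails if it takes over 35 s, if anything falls off the work surface, if the arm or the gripper's body presses on something with over 40 N, if the wrist force passes 120 N, or if a joint passes its speed limit or range.

## Working session

There is one attempt and no reset: what is moved stays moved. The work goes in short steps, Python scripts to look and compute and a tool call to move; the robot and the scene stay as the last step left them, time stands still between calls to the robot, and variables do not carry over. Pictures are saved under pics/ and viewed, about 8 in all and at most 12, crops included, and the job is handed in when it is done.

Besides the shell and the picture viewer there is one more tool, called as a command line: name --argument value ..., lists and objects as JSON in quotes. servo_tool: Moves the arm, as the interface text tells. Its arguments: {"type":"object","properties":{"plan":{"type":"string"},"force":{"type":"number"}},"required":["plan"]}

```bash
mkdir -p pics; cat > h.py <<'E'
import numpy as np, cv2
from plant import r, optics, workorder
def snap(n,f):
    im=optics.snapshot(n); cv2.imwrite('pics/'+f,im[:,:,::-1]); return im
def ray(n,u,v,z):
    p=optics.camera_params(n);K=np.array(p['intrinsics']);T=np.array(p['extrinsics'])
    d=T[:3,:3].T@np.linalg.solve(K,[u,v,1]);c=-T[:3,:3].T@T[:3,3]
    return c+d*(z-c[2])/d[2]
def proj(n,P):
    p=optics.camera_params(n);q=np.array(p['extrinsics'])@np.append(P,1);q=np.array(p['intrinsics'])@q[:3];return q[:2]/q[2]
E
python3 - <<'E'
from h import *
np.set_printoptions(precision=4,suppress=True)
snap('top','t0.png');snap('side','s0.png');print(r.state())
for n in('top','side'):
  p=optics.camera_params(n);T=np.array(p['extrinsics']);print(n,p['intrinsics'],-T[:3,:3].T@T[:3,3],T[:3,:3])
E
```

```text
{'time_s': 0.1, 'qpos': array([-1.4228,  0.2593,  1.536 ,  0.    ,  1.348 , -0.2028]), 'dq': array([-0.0016, -0.0014, -0.003 ,  0.0026,  0.0005, -0.001 ]), 'effort': array([  0.0025, -44.6969, -29.1244,  -0.0003,   0.0063,   0.    ]), 'ee_pos': array([ 0.189 , -0.516 ,  0.2306]), 'ee_rot': array([ 0.1234, -0.1234,  0.6968, -0.6957]), 'wrist_force': array([ 0.7365, -0.0086,  0.0684]), 'ft_torque': array([-0.0049,  0.0019,  0.0474]), 'grip_width': 0.08546079488190679}
top [[434.2425   0.     319.6306]
 [  0.     434.2425 206.3669]
 [  0.       0.       1.    ]] [ 0.3536 -0.03    1.2697] [[ 0.0217 -0.9998  0.0048]
 [-0.9873 -0.0222 -0.1574]
 [ 0.1575 -0.0013 -0.9875]]
side [[517.0946   0.     321.7836]
 [  0.     517.0946 198.7356]
 [  0.       0.       1.    ]] [-0.1947  0.9062  0.8928] [[-0.7702 -0.6377  0.0108]
 [-0.3685  0.4311 -0.8236]
 [ 0.5205 -0.6384 -0.567 ]]
```

View pics/t0.png

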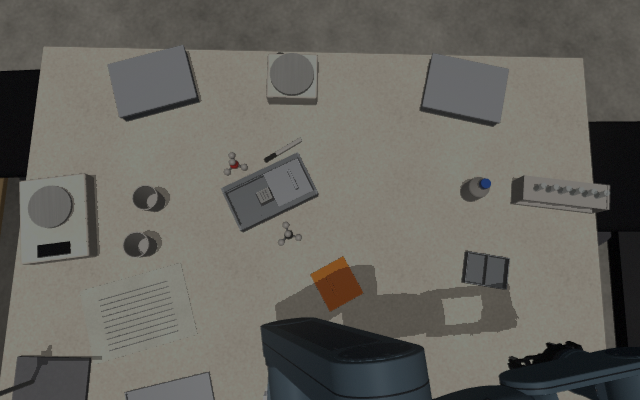

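View pics/s0.png

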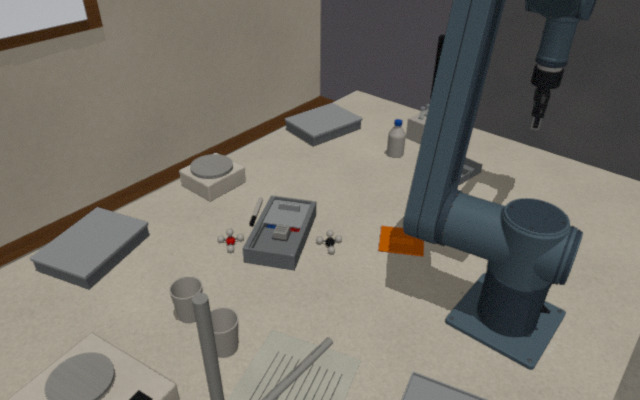

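Top view: the grey case is at about (270,192). The light-grey cover sits on its right half, with the ridge near (293,180) and the tab near (264,196). The orange plate at (337,284) and the grey boxes are look-alikes. The light-grey plate inside the case fits the description, so I'll confirm it in a crop.

```bash
python3 - <<'E'
from h import *
t=cv2.imread('pics/t0.png')[145:240,215:325];s=cv2.imread('pics/s0.png')[190:275,210:350]
a=cv2.resize(t,None,fx=5,fy=5,interpolation=cv2.INTER_CUBIC)
b=cv2.convertScaleAbs(a,alpha=1.5)
cv2.imwrite('pics/c0.png',b)
b=cv2.convertScaleAbs(cv2.resize(s,None,fx=5,fy=5,interpolation=cv2.INTER_CUBIC),alpha=1.5);cv2.imwrite('pics/c1.png',b)
E
```

```text
(no output)
```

View pics/c0.png

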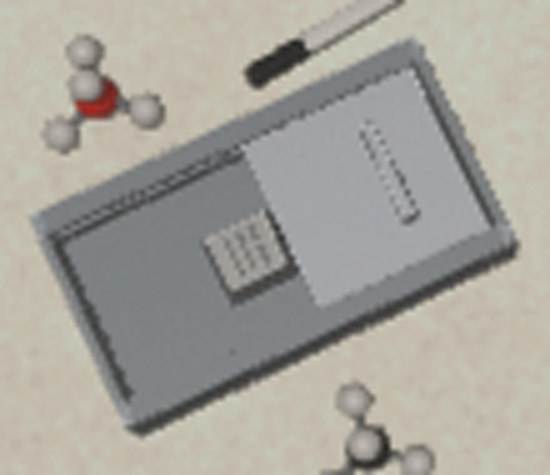

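View pics/c1.png

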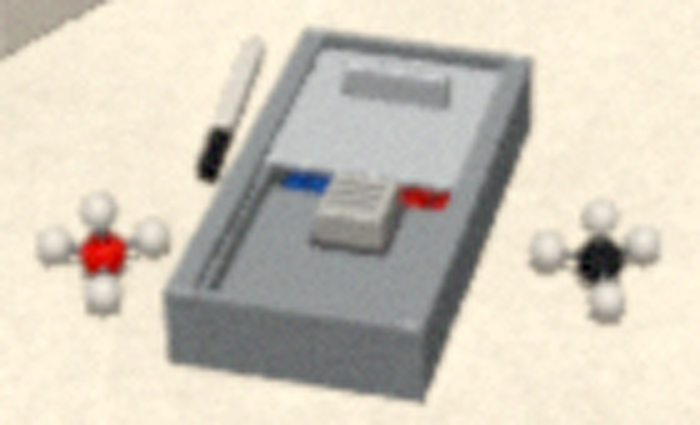

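The crops confirm it. The cover is the light-grey plate with the ridge, seated at the far right, and the tab is ahead of its +y edge, slightly off centre. Case top corners in crop 1 are at (35,222), (412,42), (517,247) and (138,424).

```bash
python3 - <<'E'
from h import *
np.set_printoptions(precision=4,suppress=True)
t=lambda u,v,z:ray('top',215+(u+.5)/5-.5,145+(v+.5)/5-.5,z)
s=lambda u,v,z:ray('side',210+(u+.5)/5-.5,190+(v+.5)/5-.5,z)
C=np.array([t(35,222,.048),t(412,42,.048),t(517,247,.048),t(138,424,.048)]);print(C)
S=np.array([s(167,295,.048),s(305,32,.048),s(532,60,.048),s(425,330,.048)]);print(S)
for X in(C,S):
  c=X.mean(0);ys=(X[0]+X[3]-X[1]-X[2])/2;xs=(X[0]+X[1]-X[2]-X[3])/2
  print('c',c,'len',np.hypot(*ys[:2]),np.hypot(*xs[:2]),'yaw',np.arctan2(ys[1],ys[0])-np.pi/2,np.arctan2(xs[1],xs[0]))
print('tab',t(246,251,.044),s(359,196,.044))
print('ridge top',t(389,171,.061),s(397,76,.061))
print('mols',t(87,85,.04),t(365,445,.03), s(600,255,.03),s(100,252,.03),'marker cap',t(255,75,.01))
from scipy.spatial.transform import Rotation as R
q=r.state()['ee_rot'];print(R.from_quat(np.r_[q[1:],q[0]]).as_matrix())
E
```

```text
[[ 0.5924  0.2502  0.048 ]
 [ 0.7039  0.0375  0.048 ]
 [ 0.5841 -0.0262  0.048 ]
 [ 0.4777  0.1855  0.048 ]]
[[ 0.5904  0.2549  0.048 ]
 [ 0.7025  0.0407  0.048 ]
 [ 0.5842 -0.023   0.048 ]
 [ 0.4734  0.1907  0.048 ]]
c [0.5895 0.1117 0.048 ] len 0.23848760561851162 0.1336940231865847 yaw 0.4744275800128279 0.5009269797606091
c [0.5876 0.1158 0.048 ] len 0.24122673236069062 0.13397322186030344 yaw 0.48013033840697084 0.4979388299616571
tab [0.579  0.1292 0.044 ] [0.5762 0.1294 0.044 ]
ridge top [0.624  0.0476 0.061 ] [0.6193 0.052  0.061 ]
mols [0.6759 0.2264 0.04  ] [0.4703 0.0583 0.03  ] [0.4577 0.0712 0.03  ] [0.6596 0.2397 0.03  ] marker cap [0.6923 0.1327 0.01  ]
[[-0.9391 -0.0002  0.3437]
 [-0.3437  0.0016 -0.9391]
 [-0.0004 -1.     -0.0016]]
```

servo_tool --plan "0 -0.142 0 0 0 0 0;0 -0.142 0 0 0 0 0;0 -0.142 0 0 0 0 0;0 -0.142 0 0 0 0 0;0 -0.142 0 0 0 0 0;0 -0.142 0 0 0 0 0;0 -0.142 0 0 0 0 0;0 -0.142 0 0 0 0 0;0 -0.142 0 0 0 0 0;0 -0.142 0 0 0 0 0;0 -0.142 0 0 0 0 0;0 -0.142 0 0 0 0 0" --force 20

```text
time_s: 1.3
ee_pos: [0.189, -0.5162, 0.2308]
ee_rot: [0.607, -0.606, 0.364, -0.364]
wrist_force: [-1.0, 0.5, -0.5]
grip_width: -0.0001
```

```bash
cat > st.py <<'E'
from h import *
from scipy.spatial.transform import Rotation as R
np.set_printoptions(precision=4,suppress=True)
s=r.state();q=s['ee_rot'];M=R.from_quat(np.r_[q[1:],q[0]]).as_matrix()
p=s['ee_pos'];ex=np.array([.886,.464]);ey=np.array([-.464,.886]);c=np.array([.5885,.1137])
print(s['time_s'],p,'F',s['wrist_force'],'w',s['grip_width'],'q',s['qpos'])
print('yaw err',np.arctan2(M[1,0],M[0,0])-np.arctan2(-.886,.464),'tilt',M[2])
d=p[:2]-c;print('case xy mm',1e3*d@ex,1e3*d@ey)
for n,g in(('tab',(.577,.131)),('ridge',c+ey*-.096)):
  print(n,1e3*M.T@(np.r_[g,p[2]]-p))
E
python3 st.py
```

```text
1.3 [ 0.189  -0.5162  0.2308] F [-1.0206  0.5004 -0.5085] w -9.458055787807431e-05 q [-1.4228  0.259   1.5357 -0.      1.348  -1.9126]
yaw err 0.007450725354416932 tilt [-0.001  -1.      0.0004]
case xy mm -646.2182895607812 -372.68346707441935
tab [-388.4808    0.6452  646.8747]
ridge [-271.7932    0.5233  648.1668]
```

servo_tool --plan "0 0 0 -24 0 40 0;0 0 0 -24 0 40 0;0 0 0 -24 0 40 0;0 0 0 -24 0 40 0;0 0 0 -24 0 40 0;0 0 0 -24 0 40 0;0 0 0 -24 0 40 0;0 0 0 -24 0 40 0;0 0 0 -24 0 40 0;0 0 0 -24 0 40 0;0 0 0 -24 0 40 0;0 0 0 -24 0 40 0"

```text
time_s: 2.5
ee_pos: [0.4803, -0.0363, 0.2311]
ee_rot: [-0.605, 0.605, -0.366, 0.365]
wrist_force: [0.7, -0.6, 1.4]
grip_width: 0.0
```

servo_tool --plan "0 0 0 -24 0 40 0;0 0 0 -24 0 40 0;0 0 0 -24 0 40 0;0 0 0 -20 10 40 0;0 0 0 -4 30 7 0;0 0 0 0 40 0 0;0 0 0 0 40 0 0;0 0 0 0 20 0 0;0 0 0 0 0 0 0;0 0 0 0 0 0 0"

```text
time_s: 3.5
ee_pos: [0.5831, 0.1244, 0.0914]
ee_rot: [-0.605, 0.605, -0.366, 0.365]
wrist_force: [0.4, -0.1, 0.7]
grip_width: -0.0
```

```bash
cat >> st.py <<'E'
import sys
if len(sys.argv)>1:
  k=sys.argv[1]; a=snap('top',k+'t.png');b=snap('side',k+'s.png')
  f=lambda x:cv2.convertScaleAbs(cv2.resize(x[:,:,::-1],None,fx=4,fy=4,interpolation=cv2.INTER_CUBIC),alpha=1.4)
  cv2.imwrite('pics/'+k+'c.png',np.hstack([f(a[140:250,215:310]),f(b[160:270,240:340])]))
E
python3 st.py a
```

```text
3.5 [0.5831 0.1244 0.0914] F [ 0.4388 -0.1012  0.7469] w -2.869127682091917e-05 q [ 0.0233  0.4636  1.5986 -0.      1.0799 -0.4607]
yaw err 0.0015859646259939186 tilt [-0.0002 -1.     -0.0005]
case xy mm 0.21018069548956841 12.0102158797004
tab [-8.6561  0.0034 -2.3579]
ridge [108.022   -0.0262  -0.3815]
```

View pics/ac.png

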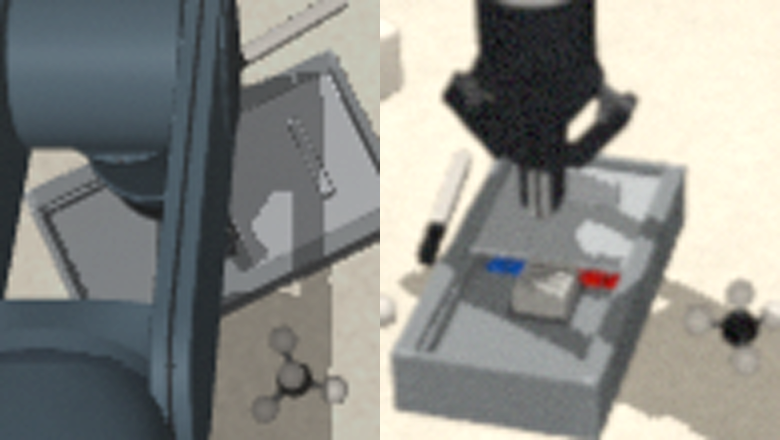

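The side view shows the fingertips about 90 mm up and heading for the tab. Next I'll centre over it and press gently.

servo_tool --plan "0 0 0 -9 10 -2 0;0 0 0 0 20 0 0;0 0 0 0 12 0 0;0 0 0 0 4 0 0;0 0 0 0 3 0 0;0 0 0 0 3 0 0;0 0 0 0 3 0 0;0 0 0 0 2 0 0;0 0 0 0 0 0 0"

```text
time_s: 4.5
ee_pos: [0.5774, 0.1315, 0.0343]
ee_rot: [0.605, -0.605, 0.365, -0.366]
wrist_force: [-0.2, -0.5, -0.0]
grip_width: 0.0003
```

servo_tool --plan "0 0 0 0 1 0 0;0 0 0 0 1 0 0;0 0 0 0 0.5 0 0;0 0 0 0 0 0 0"

```text
time_s: 4.9
ee_pos: [0.5775, 0.1315, 0.0321]
ee_rot: [0.605, -0.605, 0.365, -0.366]
wrist_force: [-0.8, 1.5, 3.6]
grip_width: -0.0001
```

servo_tool --plan "0 0 0 0 0.7 0 0;0 0 0 0 0.7 0 0;0 0 0 0 0 0 0;0 0 0 0 0 0 0"

```text
time_s: 5.3
ee_pos: [0.5775, 0.1315, 0.032]
ee_rot: [0.606, -0.605, 0.365, -0.366]
wrist_force: [-3.4, -0.8, 13.1]
grip_width: -0.0002
```

The hard stop shows at z = 0.032 with 13 N, so the tab is fully in. Next I'll rise, go over the ridge and get behind it.

servo_tool --plan "0 0 0 0 -10 0 0;0 0 0 0 -30 0 0;0 0 0 0 -30 0 0;0 0 0 30 0 1 0;0 0 0 40 0 1 0;0 0 0 35 0 0 0;0 0 0 12 0 0 0;0 0 0 0 0 0 0;0 0 0 0 0 0 0"

```text
time_s: 6.2
ee_pos: [0.6325, 0.0295, 0.1]
ee_rot: [-0.605, 0.605, -0.366, 0.365]
wrist_force: [0.4, 0.2, -0.1]
grip_width: 0.0004
```

```bash
python3 st.py b
```

```text
6.2 [0.6325 0.0295 0.1   ] F [ 0.4347  0.2431 -0.1479] w 0.00037819845522016175 q [-0.1296  0.5133  1.4898  0.0007  1.1401 -0.6134]
yaw err 0.0010887620170196843 tilt [-0.0014 -1.     -0.001 ]
case xy mm -0.09819766797782137 -94.96911271716905
tab [-115.6181    0.1669   -1.9373]
ridge [ 1.0589 -0.0016  0.097 ]
```

View pics/bc.png

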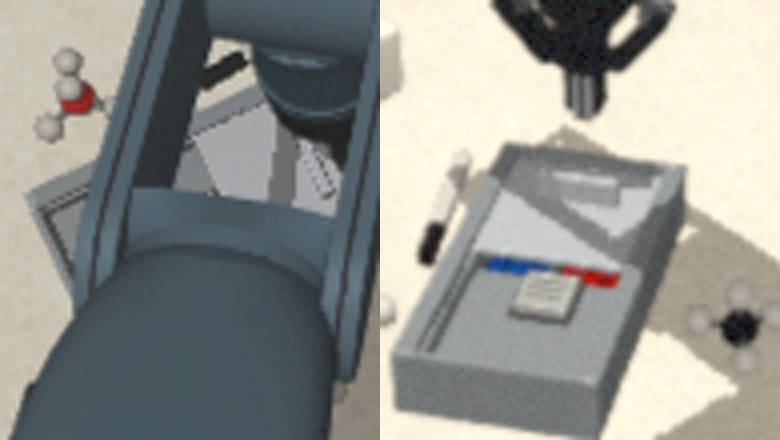

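The view shows the tab now low and the cover still seated. The fingertips are centred on the ridge's back side. I'll go back 2 mm and lower to 50 mm.

servo_tool --plan "0 0 0 2 10 0 0;0 0 0 0 15 0 0;0 0 0 0 10 0 0;0 0 0 0 5 0 0;0 0 0 0 5 0 0;0 0 0 0 5 0 0;0 0 0 0 0 0 0"

```text
time_s: 7.0
ee_pos: [0.6339, 0.0272, 0.0498]
ee_rot: [-0.605, 0.605, -0.366, 0.365]
wrist_force: [-0.9, -0.7, -0.2]
grip_width: 0.0003
```

servo_tool --plan "0 0 0 -2 0 0 0;0 0 0 -3 0 0 0;0 0 0 -3 0 0 0;0 0 0 -3 0 0 0;0 0 0 -4 0 0 0;0 0 0 -5 0 0 0;0 0 0 -5 0 0 0;0 0 0 -5 0 0 0;0 0 0 -5 0 0 0;0 0 0 -5 0 0 0;0 0 0 -5 0 0 0;0 0 0 -5 0 0 0"

```text
time_s: 8.2
ee_pos: [0.6108, 0.0717, 0.0504]
ee_rot: [0.605, -0.605, 0.366, -0.366]
wrist_force: [0.2, -0.4, 1.0]
grip_width: 0.0001
```

```bash
python3 st.py d
```

```text
8.2 [0.6108 0.0717 0.0504] F [ 0.2322 -0.3626  0.9864] w 6.400030193975655e-05 q [-0.0643  0.5396  1.586  -0.      1.0159 -0.5483]
yaw err 0.0016195870191726414 tilt [ 0. -1.  0.]
case xy mm 0.2403887815448833 -47.517815410707485
tab [-68.1755  -0.0012  -2.2914]
ridge [48.5027  0.0008 -0.3189]
```

View pics/dc.png

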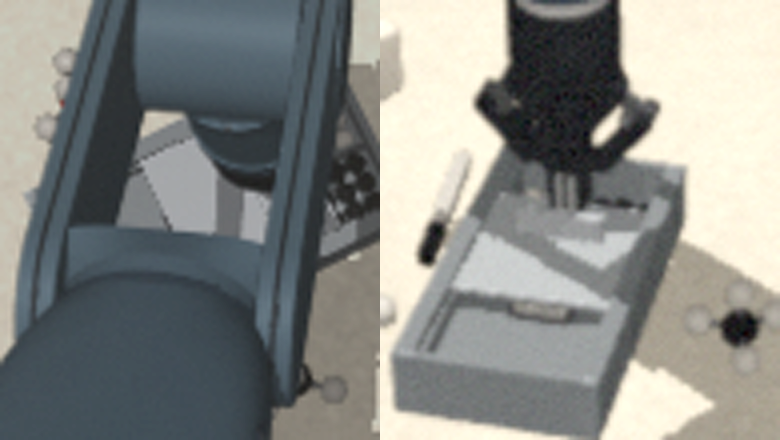

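The cover is sliding flat over the lowered tab, and the force is small. I'll keep pushing.

servo_tool --plan "0 0 0 -5 0 0 0;0 0 0 -6 0 0 0;0 0 0 -6 0 0 0;0 0 0 -6 0 0 0;0 0 0 -6 0 0 0;0 0 0 -6 0 0 0;0 0 0 -6 0 0 0;0 0 0 -6 0 0 0;0 0 0 -6 0 0 0;0 0 0 -6 0 0 0;0 0 0 -4 0 0 0;0 0 0 -3 0 0 0"

```text
time_s: 9.5
ee_pos: [0.58, 0.1302, 0.0504]
ee_rot: [-0.605, 0.605, -0.366, 0.366]
wrist_force: [-0.4, -0.6, -0.4]
grip_width: 0.0001
```

servo_tool --plan "0 0 0 -2 0 0 0;0 0 0 -2 0 0 0;0 0 0 -1 0 0 0;0 0 0 -1 0 0 0;0 0 0 0 0 0 0"

```text
time_s: 10.0
ee_pos: [0.5774, 0.1351, 0.0504]
ee_rot: [0.605, -0.605, 0.366, -0.366]
wrist_force: [-0.7, 0.7, 0.9]
grip_width: -0.0001
```

servo_tool --plan "0 0 0 -1 0 0 0;0 0 0 -1 0 0 0;0 0 0 -1 0 0 0;0 0 0 -1 0 0 0;0 0 0 0 0 0 0"

```text
time_s: 10.5
ee_pos: [0.5755, 0.1388, 0.0504]
ee_rot: [0.605, -0.605, 0.366, -0.366]
wrist_force: [0.3, 0.6, 0.1]
grip_width: -0.0001
```

servo_tool --plan "0 0 0 -0.7 0 0 0;0 0 0 -0.7 0 0 0;0 0 0 0 0 0 0"

```text
time_s: 10.8
ee_pos: [0.5749, 0.14, 0.0504]
ee_rot: [0.605, -0.605, 0.366, -0.366]
wrist_force: [0.9, 0.5, -0.5]
grip_width: 0.0002
```

servo_tool --plan "0 0 0 -0.7 0 0 0;0 0 0 -0.7 0 0 0;0 0 0 -0.6 0 0 0;0 0 0 0 0 0 0"

```text
time_s: 11.2
ee_pos: [0.574, 0.1413, 0.0504]
ee_rot: [-0.605, 0.605, -0.365, 0.366]
wrist_force: [-0.3, -2.8, -0.1]
grip_width: 0.0001
```

```bash
python3 st.py e
```

```text
11.2 [0.574  0.1413 0.0504] F [-0.2725 -2.8018 -0.0648] w 0.0001489125494007485 q [ 0.0531  0.5047  1.6494 -0.0007  0.9875 -0.4306]
yaw err 0.001694748417424119 tilt [ 0.0005 -1.     -0.0003]
case xy mm -0.055355958144184925 31.166288457312707
tab [10.4974  0.006  -2.1239]
ridge [127.1756   0.0644  -0.1602]
```

View pics/ec.png

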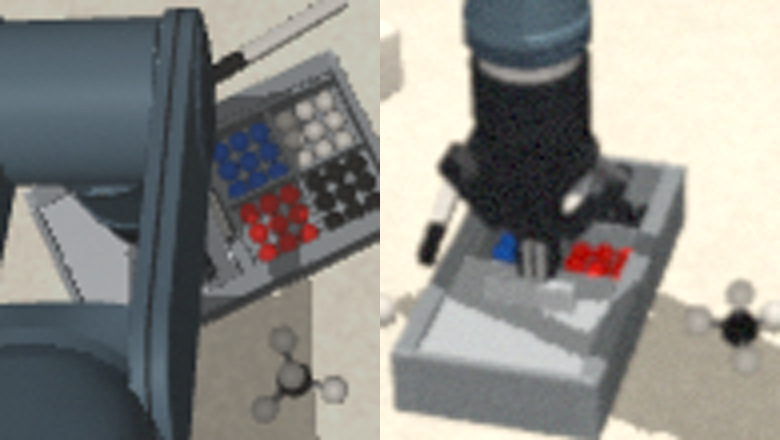

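The cover appears to be at the end stop and the force is rising. One more small nudge will confirm it, then I'll back off, rise and retreat.

servo_tool --plan "0 0 0 -0.6 0 0 0;0 0 0 -0.6 0 0 0;0 0 0 0 0 0 0"

```text
time_s: 11.6
ee_pos: [0.574, 0.1414, 0.0507]
ee_rot: [-0.605, 0.606, -0.365, 0.366]
wrist_force: [0.7, -6.9, 1.4]
grip_width: -0.0
```

servo_tool --plan "0 0 0 3 0 0 0;0 0 0 5 0 0 0;0 0 0 0 -10 0 0;0 0 0 0 -30 0 0;0 0 0 0 -40 0 0;0 0 0 0 -40 0 0;0 0 0 0 -40 0 0;0 0 0 30 0 -30 0;0 0 0 35 0 -35 0;0 0 0 35 0 -35 0;0 0 0 35 0 -35 0;0 0 0 35 0 -35 0"

```text
time_s: 12.8
ee_pos: [0.5051, -0.0951, 0.2114]
ee_rot: [0.606, -0.605, 0.365, -0.366]
wrist_force: [1.2, -0.3, -0.2]
grip_width: -0.0002
```

servo_tool --plan "0 0 0 35 0 -35 0;0 0 0 30 0 -35 0;0 0 0 20 0 -35 0;0 0 0 20 0 -35 0;0 0 0 10 0 -20 0;0 0 0 0 0 0 0;0 0 0 0 0 0 0"

```text
time_s: 13.5
ee_pos: [0.4178, -0.2701, 0.2109]
ee_rot: [0.605, -0.605, 0.366, -0.366]
wrist_force: [0.7, 1.4, 1.1]
grip_width: 0.0001
```

```bash
python3 st.py f; python3 - <<'E'
import cv2
a=cv2.imread('pics/ft.png');b=cv2.imread('pics/fs.png')
f=lambda x:cv2.convertScaleAbs(cv2.resize(x,None,fx=3.5,fy=3.5,interpolation=cv2.INTER_CUBIC),alpha=1.4)
cv2.imwrite('pics/fc.png',cv2.hconcat([f(a[135:255,215:325]),f(b[180:300,220:335])]))
for n in 'ts':
  x,y=cv2.imread(f'pics/{n}0.png'),cv2.imread(f'pics/f{n}.png')
E
```

```text
13.5 [ 0.4178 -0.2701  0.2109] F [0.7289 1.3501 1.0855] w 0.0001172263742910522 q [-0.7992  0.1792  1.6892  0.001   1.2729 -1.2819]
yaw err 6.0697115174424e-05 tilt [ 0.0001 -1.      0.001 ]
case xy mm -329.3347085728447 -260.8205723558509
tab [-281.4234    0.2959  327.1421]
ridge [-164.7485    0.3079  329.2965]
```

View pics/fc.png

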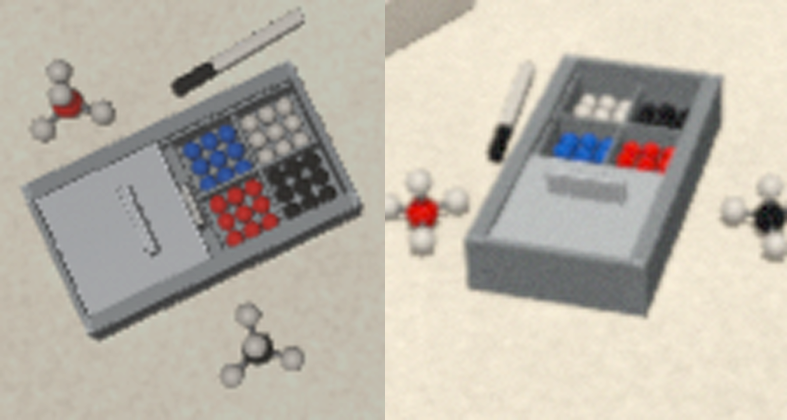

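View pics/ft.png

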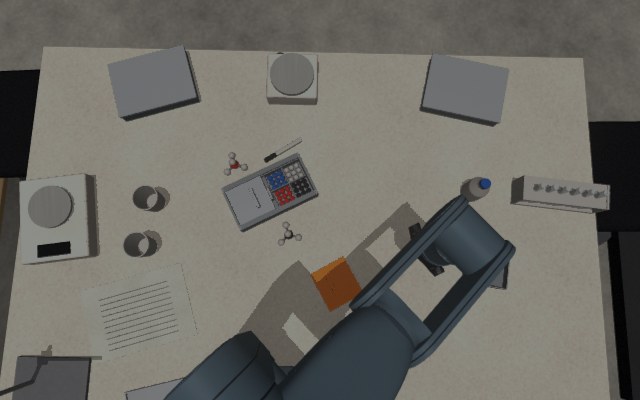

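The cover lies flat against the end stop with the atom compartment open. The molecules, marker, cups and bottle are at their starting pixels, and the arm is clear. Handing in.

```bash
python3 -c "
from h import *
print(workorder.finish_job())"
```

```text
the job is handed in; nothing more can be done
None
```

I pressed the snap tab fully down with closed fingertips while the cover was still on its seat. Then I pushed the cover by its ridge along the rails to the end stop, backed off and rose clear. I handed the job in at about 13.6 s; the hand-in reports no verdict.

- **Tab:** it met its hard stop at 32 mm above the table, at about 13 N. The cover then slid over it without noticeable resistance.
- **Cover:** the push ended with the fingers stopped dead and the force rising to about 7 N, within 1 to 2 mm of where contact was expected. The final pictures show it flat against the end stop.
- **Bystanders:** both molecules, the marker, both cups and the bottle looked unmoved by eye in the last top picture; I did not measure them. The arm partly hid the link tray in that picture, so I could not check it there, but nothing went near it.
- **Disagreement:** the two cameras placed the case about 4 mm apart. I used the average and relied on contact force for the final positions.

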